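# Feed an offcut under a low guard to the length stop with a push stick

## Robot

A 6-joint arm with a two-finger parallel gripper is mounted at the origin on a cart in front of the work surface, level with it; the furniture and walls round the work are solid. World frame = base frame: x ahead of the robot, y to its left, z up, the work surface at z = 0. Lengths are in m, angles in rad, forces in N, time in s.
With the tool pointing down it reaches from about 0.35 to 0.85 m from the base axis. Payload 8.1 kg.
Tool frame: the origin (TCP) lies midway between the tips of the shut fingers; the grasp point (between the pads) lies robot.grasp_offset behind it (robot.grasp_offset is the distance from the TCP to the grasp point, in m); z points along the fingers, y is the direction in which the jaws open and shut (so a half turn about z gives the same grasp; the last joint's range is limited). The gripper opens to 93 mm and grips with 3 to 60 N. Pads are 15 mm wide; open, the fingers measure 128 mm over their backs; the gripper's body (75 mm by 188 mm) begins 65 mm behind the grasp point.
Start: joints at [-1.398, 0.13, 1.488, -0, 1.523, -0.085], TCP at [0.153, -0.58, 0.219] pointing down, gripper open.
Joint ranges: [-2.96, 2.96], [-0.89, 2.26], [0.02, 2.5], [-1.34, 4.48], [0, 2.73], [-2.66, 2.66]. Speed limits (rad/s): [2.39, 2.39, 2.79, 3.14, 3.14, 3.14].

## Interface

Orientations are given as a rotation vector (axis times angle).
In Python, from plant import robot gives the robot as it stands.
- The arm moves only by the shell command python3 -m handwheel 'ROWS' [OPENING] [FORCE]. ROWS is text: rows parted by semicolons, each of 6 numbers parted by spaces: the shift along the world's x, y, z each as a share of 0.3 m, from -1 to 1, then the turn, a rotation vector about the world's x, y, z each as a share of 45 degrees, from -1 to 1. A call has 1 to 5 rows; each row is the pose to reach, as a shift and turn from the pose commanded when the call began; what a row does not reach only later rows make up. A row lasts 1/10 s, in which the tool goes at most 50 mm and 8.59 degrees, less where a joint would pass 70% of its speed; a pose out of reach is approached as far as the arm can. A call with a number of a shift or a turn outside -1 to 1 is refused whole. A call with a gripper value outside its range is refused whole. OPENING is the closure, from -1 (fully open) to 1 (shut), set as the call begins (- or left out, the last holds). The fingers move at their own pace and stop on an object; FORCE is the grip in N (left out, the last holds). Time passes only in rows, so rows that repeat a pose let the fingers close. It gives the time, the measured TCP pose, the force and the opening at its end, in the units of the state.
- robot.read_state(): the state, without advancing time (a new reading comes with each control period).
- robot.read_camera(name): name is "scene" or "top" or "wrist"; returns (picture, depth): 480x640x3 uint8, red, green, blue; 480x640 float32, m along the optical axis (not along the pixel's ray), 0 where there is no reading.
- robot.camera_model(name): a dict with "camera_matrix" (3x3 intrinsics, pixels), "pose" (4x4, takes a point from camera to world coordinates); the wrist camera has in their place "tool_from_camera" (4x4, takes a point from camera to tool coordinates, whose origin is the TCP and whose axes are the flange's). Camera axes: x right, y down, z forward; pixel columns grow to the right and rows downward; lengths in m; the calibration is good to about 2 mm. A picture is of the moment at which its call begins: read the wrist's pose just before it. camera_model takes no time and is no camera call.
- robot.close_job(): hands the job in, once; it reports no verdict.
Trained networks look in the newest picture that a camera, given by its name, has taken for a name from the list of things; names that differ only in an ending like _2 or _b are one class to them, and where a whole thing is asked for, a point or a joint stands for the part that bears it (a point fixed in the world has none). Each returns a list of dicts, best first, with "conf" (0 to 1); they miss things now and then, are a little off and sometimes report something else, mostly with a low value. They report only what shows in the picture. A call takes as long as a camera call.
- robot.look_for(camera, query): "rect" ([centre column, centre row, width, height] in pixels, round what is visible of it).
- robot.silhouettes(camera, query): "pixels" (480x640 bool, what is visible of it) and "rect" ([centre column, centre row, width, height] in pixels, round what is visible of it).
- robot.tip_of(camera, query): "at" ([row, column] in pixels: a listed point, or the origin of a listed thing).
The state is a dict: "t": time; "q": joint angles; "dq": joint speeds; "joint_torque": joint torques, N m; "tool_pos": TCP position; "orientation": TCP orientation; "force": force on the tool from outside, world axes, zero at the start; "wrist_torque": the same for the moment, N m; "opening": finger opening in m.
Only numpy, scipy, OpenCV 4.12 (cv2) and the standard library are available. Lean on these libraries where they do the work, as an engineer would, in place of code of your own. Each camera call takes 0.05 s, during which the arm holds its last target.

## Task

Take the orange-handled push stick and, with its blade behind the wooden offcut, feed the offcut along the jig under the yellow guard until it bears on the brass length-stop screw. Lean on it gently there for a second, pushing with about 10 N and never with 25 N, so that it is square and fully home; then leave it there and stand the stick back upright on the bench beside the jig, off the jig. Keep the gripper off the offcut, do not press it against the jig, and leave the cups and the tape roll alone.

Things in the scene. Friction and masses are not known exactly. Their poses are not given: they have to be found in the camera images.
- jig: Fixed feeding jig, plywood base 10 mm thick, spanning x -130 to 150, y -63 to 79 mm. Origin at bench level on the feed path near the guard; x = feed direction (roughly away from the robot), z up. The offcut slides on the base top (z 10). Right: wooden fence, face at y -40, top z 34, x -125 to 145. Left: infeed rail, face at y 43, top z 28, x -97 to -7, flared before that, outer edge y 63.
- guard_mouth (a point): Middle of the opening's sill under the yellow guard, on the base top, at the guard's front (jig x = -7, y = 0 mm). The guard is 22 mm deep along the feed; its opening is 26 mm high; its top is 46 mm above the bench (36 mm above this point).
- shoe_face (a point): Pressing edge (jig x 48, y 34 mm when free) of a black sprung shoe on the left, at the end of its 18 degree lead-in slope, which begins at jig x 17. It presses the offcut on to the fence with about 3 N (spring 500 N/m). Feeding past it takes a few newtons, varying with friction (to about 8 N as the nose pushes it aside); it keeps the offcut where it is left.
- workpiece: Squared pale wooden offcut with darker end grain and a pencil line across its top, 104 x 76 x 20 mm (x, y, z), about 0.07 to 0.16 kg, loose. Origin at the centre of its underside. It starts on the jig's base in front of the guard, with its x axis about along the feed; its rear face is 52 mm behind its origin, its nose 52 mm ahead.
- push_stick: Loose push stick, 0.14 kg, standing on its flat sole on the bench left of the jig. Origin on the sole under the handle's middle; x points to the tip. Sole x -26 to 72 mm; 20 mm wide, 12 high at the handle, 28 mm wide, 18 high for the last 40 mm. Orange handle 42 mm long (x), 22 thick (y), z 12 to 62 mm: grip firmly across y from above, about 34 mm above the sole.
- stick_tip (a point): Middle of the push stick's black rubber end face, 72 mm ahead of the stick's origin and 9 mm above its sole; the face that pushes the offcut. Friction at the tip, base and shoe takes 2 to 6 N of the push before it reaches the stop screw.
- stop: Aluminium stop block fixed at the jig's far end (jig x 134, y -2 mm). Origin at the foot of its face towards the guard, on the base top; x = feed direction. From it a rigid brass screw head (18 mm diameter, axis 10 mm above the base) stands 8 to 28 mm towards the guard, set anew each time and NOT reported: find it by feel. So the offcut's origin ends 60 to 80 mm before this one.
- cup_red: Bystander: pale turned wooden cup with red inside, 52 mm wide, 46 mm high; origin at the centre of its foot.
- cup_dark: Bystander: red-brown turned wooden cup, 53 mm wide, 60 mm high; origin at the centre of its foot.
- tape_roll: Bystander: roll of masking tape lying flat, 96 mm across, 25 mm high; origin at the centre of its underside.

How it is judged:
By the outcome, as a careful person would: the job done as asked, in the order asked, and still so for the second after the job is handed in, with the robot touching nothing.
It also fails if it takes over 62 s, if anything falls off the work surface, if the arm or the gripper's body presses on something with over 40 N, if the wrist force passes 120 N, or if a joint passes its speed limit or range.

## Working session

There is one attempt and no reset: what is moved stays moved. The work goes in short steps, Python scripts to look and compute and a shell command to move; the robot and the scene stay as the last step left them, time stands still between calls to the robot, and variables do not carry over. Pictures are saved under pics/ and viewed, and the job is handed in when it is done.

```bash
ls; mkdir -p pics
cat > h.py <<'E'
import numpy as np, cv2
from plant import robot
from scipy.spatial.transform import Rotation as R
def cam(name):
    s=robot.read_state(); im,d=robot.read_camera(name); m=robot.camera_model(name)
    K=np.array(m["camera_matrix"])
    if "pose" in m: T=np.array(m["pose"])
    else:
        A=np.eye(4); A[:3,:3]=R.from_rotvec(s["orientation"]).as_matrix(); A[:3,3]=s["tool_pos"]
        T=A@np.array(m["tool_from_camera"])
    return im,d,K,T
def pts(d,K,T,mask):
    v,u=np.nonzero(mask&(d>0)); z=d[v,u]
    P=np.stack([(u-K[0,2])/K[0,0]*z,(v-K[1,2])/K[1,1]*z,z],1)
    return P@T[:3,:3].T+T[:3,3]
def ray(u,v,K,T,h):
    r=T[:3,:3]@np.array([(u-K[0,2])/K[0,0],(v-K[1,2])/K[1,1],1]); o=T[:3,3]
    return o+r*(h-o[2])/r[2]
def save(im,n): cv2.imwrite("pics/"+n,im[:,:,::-1])
E
python3 - <<'E'
from h import *
s=robot.read_state(); print(s, robot.grasp_offset)
for c in ("scene","top"):
    im,d,K,T=cam(c); save(im,c+"0.png"); print(c,K.round(1).tolist(),T.round(3).tolist())
    for q in ("jig","workpiece","push_stick","stop","cup_red","cup_dark","tape_roll"):
        r=robot.silhouettes(c,q)
        for x in r[:2]: 
            P=pts(d,K,T,x["pixels"]); print(q,round(x["conf"],2),np.round(x["rect"]),np.median(P,0).round(3) if len(P) else 0)
    for q in ("guard_mouth","shoe_face","stick_tip","jig","workpiece","push_stick","stop"):
        for x in robot.tip_of(c,q)[:2]: print("pt",q,round(x["conf"],2),np.round(x["at"],1),ray(x["at"][1],x["at"][0],K,T,.01).round(3))
print(robot.read_state()["t"])
E
```

```text
pics
{'t': 0.0, 'q': array([-1.39836399e+00,  1.31173489e-01,  1.48926066e+00,  3.05031137e-05,
        1.52300882e+00, -8.53796186e-02]), 'dq': array([-0.00109699,  0.00106468,  0.0003243 , -0.00157794,  0.00117125,
        0.00298727]), 'joint_torque': array([-2.59004137e-04, -5.59842968e+01, -4.91759777e+01,  7.66974804e-02,
        3.52012482e-02, -1.24688709e-04]), 'tool_pos': array([ 0.15292613, -0.57959723,  0.21759032]), 'orientation': array([-3.11369301e+00, -4.03609348e-01,  7.86095316e-05]), 'force': array([ 0.13486381,  0.75578561, -0.12586   ]), 'wrist_torque': array([ 0.03783869,  0.02886267, -0.02333884]), 'opening': 0.09275848204498295} 0.0188
scene [[500.6, 0.0, 320.9], [0.0, 500.6, 251.6], [0.0, 0.0, 1.0]] [[-0.7, -0.542, 0.465, 0.068], [-0.714, 0.535, -0.451, 0.732], [-0.005, -0.648, -0.762, 0.822], [0.0, 0.0, 0.0, 1.0]]
jig 0.6 [314. 284. 146. 120.] [0.539 0.331 0.015]
workpiece 0.76 [347. 296.  66.  59.] [0.442 0.308 0.031]
workpiece 0.35 [283. 274.  18.  16.] [0.565 0.356 0.029]
push_stick 0.94 [266. 325.  55.  30.] [0.485 0.459 0.021]
stop 0.83 [271. 240.  27. 
[... 1210 characters left out ...]
 0.013]
cup_dark 0.81 [152. 258.  34.  28.] [0.507 0.611 0.043]
tape_roll 0.7 [463. 265.  46.  44.] [ 0.479 -0.07   0.021]
tape_roll 0.2 [270. 234.  13.  27.] [0.565 0.355 0.027]
pt guard_mouth 0.69 [255.2 292.6] [0.51  0.306 0.01 ]
pt guard_mouth 0.59 [262.1 457.8] [ 0.483 -0.064  0.01 ]
pt shoe_face 0.47 [231.6 275.6] [0.565 0.343 0.01 ]
pt stick_tip 0.87 [245.4 212.1] [0.538 0.487 0.01 ]
pt stick_tip 0.53 [254.7 294.2] [0.511 0.302 0.01 ]
pt jig 0.71 [254.7 294.5] [0.511 0.302 0.01 ]
pt workpiece 0.79 [282.8 300.8] [0.447 0.289 0.01 ]
pt push_stick 0.84 [270.1 229.8] [0.48  0.447 0.01 ]
pt push_stick 0.74 [198.  287.7] [0.644 0.314 0.01 ]
pt stop 0.52 [196.8 285.8] [0.647 0.319 0.01 ]
1.5
```

Run:
```python
import cv2
a=cv2.imread("pics/scene0.png")[190:420,150:480]; cv2.imwrite("pics/s0z.png",cv2.resize(a,None,fx=2.4,fy=2.4,interpolation=2))
a=cv2.imread("pics/top0.png")[170:350,130:370]; cv2.imwrite("pics/t0z.png",cv2.resize(a,None,fx=3.3,fy=3.3,interpolation=2))
```

```text
(no output)
```

View pics/s0z.png

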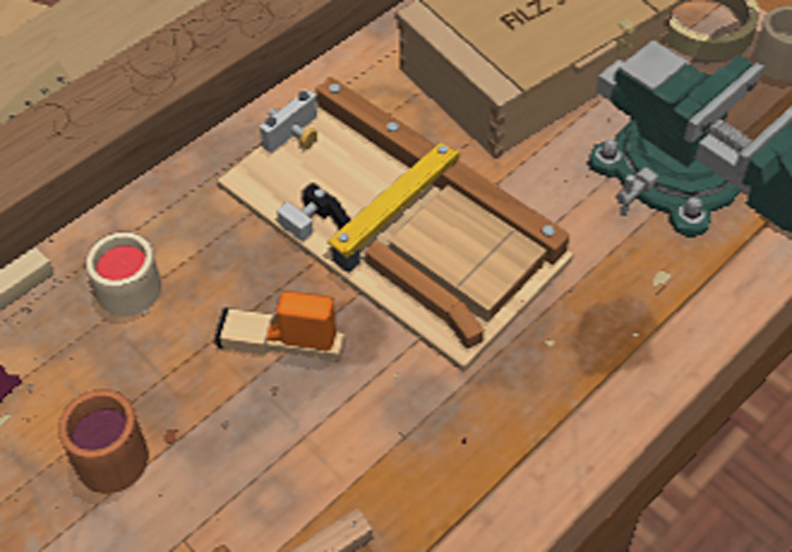

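View pics/t0z.png

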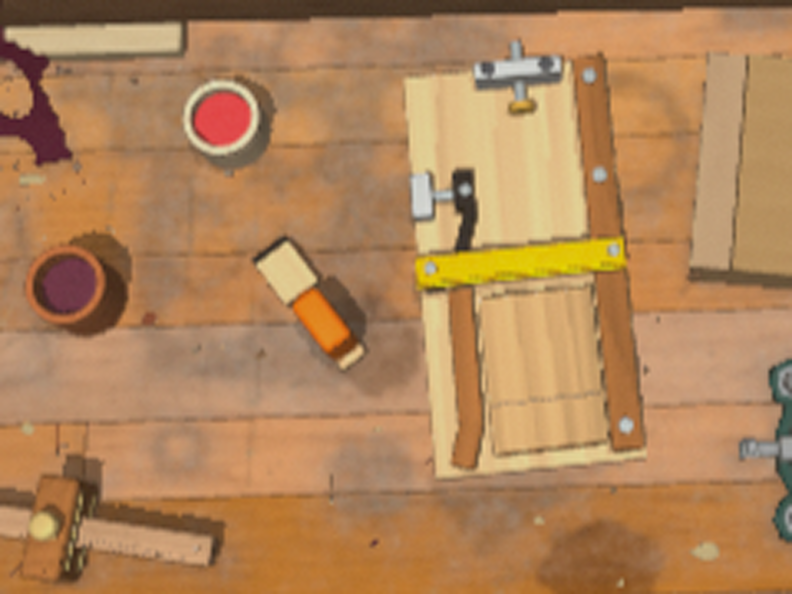

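View pics/top0.png

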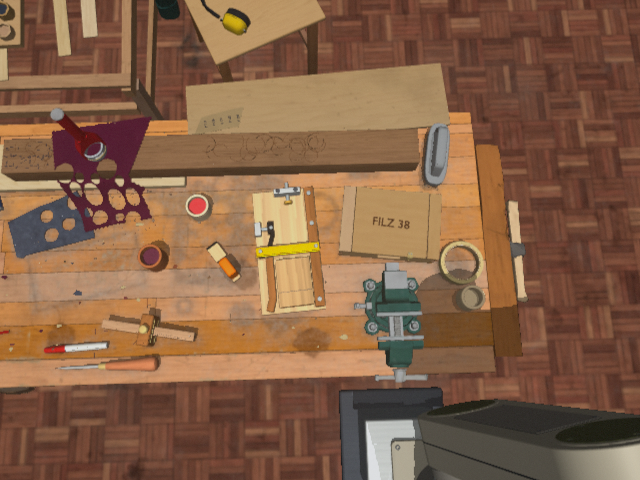

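Run:
```python
from h import *
im,d,K,T=cam("top")
f=lambda u,v,h:ray(130+u/3.3,170+v/3.3,K,T,h)
for n,(u,v,h) in dict(farleft=(404,78,.01),nearleft=(437,477,.01),nearright=(645,457,.01),fbolt1=(588,75,.036),fbolt3=(626,425,.036),f2=(599,174,.036),gl=(431,269,.046),gr=(613,250,.046),orl=(493,457,.03),orr=(607,445,.03),screw=(522,105,.02)).items(): print(n,f(u,v,h).round(4))
r=robot.silhouettes("top","push_stick")[0]; m=r["pixels"]
P=pts(d,K,T,m); print(np.percentile(P[:,2],[5,25,50,75,95]).round(3))
for lo,hi in ((.05,.07),(.014,.022)):
    Q=P[(P[:,2]>lo)&(P[:,2]<hi)]; print(lo,len(Q),Q.mean(0).round(4)); 
    b=cv2.minAreaRect((Q[:,:2]*1000).astype(np.float32)); print(b)
# height map
A=pts(d,K,T,d>0)
print("tall:")
for x0 in np.arange(.2,.8,.1):
  print(round(x0,1),[round(float(np.max(A[(A[:,0]>=x0)&(A[:,0]<x0+.1)&(A[:,1]>=y0)&(A[:,1]<y0+.1),2],initial=-1)),2) for y0 in np.arange(-.4,.7,.1)])
```

```text
farleft [0.6566 0.3953 0.01  ]
nearleft [0.3795 0.3751 0.01  ]
nearright [0.3886 0.2363 0.01  ]
fbolt1 [0.6471 0.2668 0.036 ]
fbolt3 [0.4076 0.2487 0.036 ]
f2 [0.5773 0.2614 0.036 ]
gl [0.5135 0.3745 0.046 ]
gr [0.5227 0.2537 0.046 ]
orl [0.3899 0.3365 0.03  ]
orr [0.3955 0.2615 0.03  ]
screw [0.6318 0.313  0.02  ]
[0.008 0.016 0.02  0.06  0.064]
0.05 183 [0.4788 0.4447 0.0606]
((479.65789794921875, 444.9959411621094), (41.95349884033203, 20.590717315673828), 37.072635650634766)
0.014 197 [0.5189 0.4755 0.0177]
((499.21612548828125, 459.7655944824219), (96.1017837524414, 26.977109909057617), 38.01762771606445)
tall:
0.2 [-0.85, -0.85, 0.01, 0.75, 0.75, 0.11, 0.01, 0.01, 0.01, 0.03, 0.03]
0.3 [-0.87, -0.06, 0.06, 0.06, 0.12, 0.12, 0.04, 0.03, 0.01, 0.04, 0.07]
0.4 [-1.0, -0.05, 0.05, 0.08, 0.1, 0.1, 0.04, 0.04, 0.07, 0.06, 0.07]
0.5 [-1.0, -0.04, 0.03, 0.08, 0.08, 0.08, 0.08, 0.05, 0.03, 0.06, 0.07]
0.6 [-1.0, -0.05, 0.01, 0.09, 0.09, 0.09, 0.09, 0.09, 0.09, 0.09, 0.09]
0.7 [-1.0, -1.0, 0.01, 0.1, 0.09, 0.09, 0.09, 0.09, 0.09, 0.09, 0.09]
0.8 [-1.0, -1.0, 0.01, 0.05, 0.02, 0.02, 0.02, 0.02, 0.02, 0.02, 0.09]
```

```bash
python3 -m handwheel '0.6 0.45 0.25 0 0 0;0.6 0.45 0.25 0 0 0;0.6 0.45 0.25 0 0 0;0.6 0.45 0.25 0 0 0.2;0.6 0.45 0.25 0 0 0.5' -0.2; python3 -m handwheel '0.3 0.75 0 0 0 0;0.3 0.75 0 0 0 0;0.3 0.75 0 0 0 0;0.3 0.75 0 0 0 0;0.3 0.75 0 0 0 0'; python3 -m handwheel '0 0.8 0 0 0 0;0 0.8 0 0 0 0;0 0.8 0 0 0 0;0 0.8 0 0 0 0;0 0.8 0 0 0 0'
python3 - <<'E'
from h import *
im,d,K,T=cam("top"); A=pts(d,K,T,d>0)
print(robot.read_state()["q"])
for x0 in np.arange(.2,.5,.025):
  print(round(x0,3),[round(float(np.max(A[(A[:,0]>=x0)&(A[:,0]<x0+.025)&(A[:,1]>=y0)&(A[:,1]<y0+.025)&(A[:,2]<.14),2],initial=-1)),2) for y0 in np.arange(.05,.35,.025)])
E
```

```text
t: 2.1
tool_pos: [0.3351, -0.4435, 0.2951]
orientation: [3.016, 0.875, 0.001]
force: [0.0, -0.7, -0.3]
opening: 0.0586
t: 2.6
tool_pos: [0.4235, -0.2179, 0.2939]
orientation: [3.02, 0.866, 0.001]
force: [1.1, 0.7, 0.7]
opening: 0.0557
t: 3.1
tool_pos: [0.4226, 0.0223, 0.294]
orientation: [-3.02, -0.866, -0.002]
force: [0.4, -0.9, 0.5]
opening: 0.056
[-0.06073879 -0.3803253   1.82101868  0.00359666  1.70000479  0.9486551 ]
0.2 [-0.85, -0.84, -0.85, -0.85, -0.85, -0.86, -0.85, -0.85, -0.85, -0.85, -0.85, -0.85]
0.225 [0.09, 0.08, 0.07, 0.05, 0.0, 0.0, 0.0, 0.01, 0.0, 0.0, 0.0, 0.0]
0.25 [0.09, 0.09, 0.09, 0.01, 0.01, 0.01, 0.01, 0.0, 0.01, 0.01, 0.01, 0.01]
0.275 [0.11, 0.11, 0.11, 0.11, 0.0, 0.01, 0.01, 0.0, 0.01, 0.01, 0.01, 0.01]
0.3 [0.12, 0.12, 0.12, 0.12, 0.0, 0.01, 0.01, 0.01, 0.01, 0.0, 0.0, 0.01]
0.325 [0.03, 0.08, 0.06, 0.04, 0.01, 0.0, 0.01, 0.01, 0.01, 0.0, 0.0, 0.01]
0.35 [0.12, 0.12, 0.12, 0.12, 0.01, 0.0, 0.01, 0.01, 0.01, 0.01, 0.01, 0.01]
0.375 [0.12, 0.11, 0.12, 0.11, 0.05, 0.03, 0.01, 0.04, 0.04, 0.03, 0.04, 0.03]
0.4 [0.1, 0.1, 0.1, 0.03, 0.01, 0.01, 0.01, 0.04, 0.04, 0.04, 0.04, 0.03]
0.425 [0.1, 0.1, 0.1, 0.03, 0.01, 0.0, 0.01, 0.04, 0.04, 0.04, 0.04, 0.03]
0.45 [0.1, 0.1, 0.1, 0.01, 0.01, 0.0, 0.01, 0.04, 0.04, 0.04, 0.04, 0.04]
0.475 [0.08, 0.08, 0.08, 0.08, 0.08, 0.01, 0.01, 0.04, 0.04, 0.04, 0.04, 0.03]
```

```bash
python3 -m handwheel '0.1 0.8 0 0 0 0.12;0.1 0.8 0 0 0 0.12;0.1 0.8 0 0 0 0.12;0.1 0.8 0 0 0 0.12;0.1 0.8 0 0 0 0.12'; python3 -m handwheel '0.1 0.6 -0.25 0 0 0;0.1 0.6 -0.25 0 0 0;0.1 0.6 -0.25 0 0 0;0.1 0.6 -0.25 0 0 0;0.1 0.6 -0.25 0 0 0'
python3 - <<'E'
from h import *
im,d,K,T=cam("wrist"); save(im,"w1.png"); print(robot.read_state()["q"].round(3))
for q in ("push_stick",):
    for x in robot.silhouettes("wrist",q)[:1]:
        P=pts(d,K,T,x["pixels"]); print(x["conf"],len(P))
        for lo,hi in ((.054,.07),(.01,.022)):
            Q=P[(P[:,2]>lo)&(P[:,2]<hi)]; print(lo,len(Q),np.median(Q,0).round(4),Q[:,2].max()) 
            print(cv2.minAreaRect((Q[:,:2]*1000).astype(np.float32)))
E
```

```text
t: 3.65
tool_pos: [0.4529, 0.2622, 0.2937]
orientation: [-2.975, -1.007, -0.001]
force: [-0.0, -1.7, -0.7]
opening: 0.0557
t: 4.15
tool_pos: [0.4806, 0.4426, 0.2113]
orientation: [2.973, 1.011, -0.014]
force: [-1.3, -1.2, 0.0]
opening: 0.0557
[0.663 0.281 1.325 0.    1.542 1.579]
0.96 2222
0.054 923 [0.482  0.4477 0.0611] 0.06347603999722734
((480.8753662109375, 446.55633544921875), (42.041107177734375, 21.251237869262695), 36.92765426635742)
0.01 1145 [0.5204 0.4757 0.0175] 0.02198841026284265
((517.383544921875, 473.56195068359375), (52.50724792480469, 27.457427978515625), 37.4067268371582)
```

View pics/w1.png

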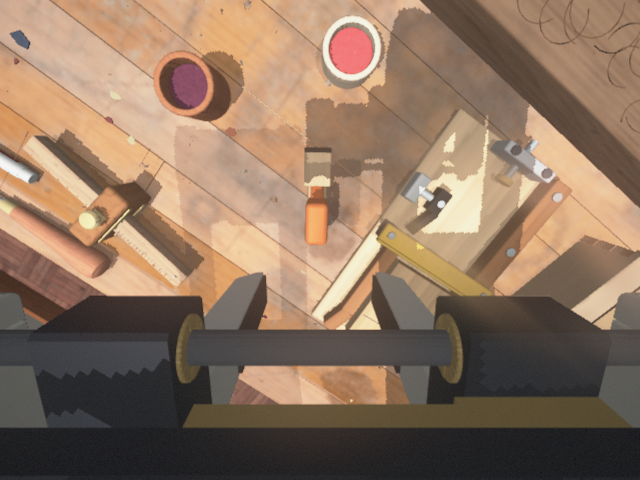

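```bash
python3 -m handwheel '0 0.01 -0.15 0 0 0;0 0.01 -0.3 0 0 0;0 0.01 -0.45 0 0 0;0 0.01 -0.5 0 0 0;0 0.01 -0.5 0 0 0';python3 - <<'E'
from h import *
s=robot.read_state();print(s["tool_pos"].round(4),(R.from_rotvec(s["orientation"]).as_matrix()).round(4))
E
```

```text
t: 4.75
tool_pos: [0.4822, 0.4409, 0.0673]
orientation: [2.975, 1.004, -0.005]
force: [-0.5, -0.7, 0.5]
opening: 0.0555
[0.4822 0.4409 0.0673] [[ 7.955e-01  6.059e-01 -2.700e-03]
 [ 6.059e-01 -7.955e-01 -2.300e-03]
 [-3.600e-03  2.000e-04 -1.000e+00]]
```

```bash
python3 -m handwheel '-0.003 0.015 -0.1 0 0 0;-0.003 0.015 -0.15 0 0 0;-0.003 0.015 -0.173 0 0 0;-0.003 0.015 -0.173 0 0 0';python3 -m handwheel '0 0 0 0 0 0;0 0 0 0 0 0;0 0 0 0 0 0' 1 20; python3 -m handwheel '0 0 0 0 0 0;0 0 0 0 0 0' 1 55;  python3 - <<'E'
from h import *
s=robot.read_state();print(s["tool_pos"].round(4),s["force"],s["wrist_torque"],(R.from_rotvec(s["orientation"]).as_matrix()).round(4))
E
```

```text
t: 5.15
tool_pos: [0.4822, 0.4471, 0.0171]
orientation: [2.976, 1.006, -0.0]
force: [0.4, 0.2, 0.4]
opening: 0.0555
t: 5.45
tool_pos: [0.4827, 0.4478, 0.018]
orientation: [-2.976, -1.006, -0.003]
force: [-0.2, 0.3, 0.6]
opening: 0.0362
t: 5.65
tool_pos: [0.4823, 0.4474, 0.0171]
orientation: [-2.976, -1.006, -0.001]
force: [0.2, -0.3, -0.3]
opening: 0.0216
[0.4823 0.4474 0.0171] [ 0.1818039  -0.34384275 -0.32927609] [ 0.00841698 -0.01041644  0.00108421] [[ 7.949e-01  6.068e-01  4.000e-04]
 [ 6.068e-01 -7.949e-01  2.000e-04]
 [ 5.000e-04  0.000e+00 -1.000e+00]]
```

```bash
python3 -m handwheel '0 0 0 0 0 0;0 0 0.1 0 0 0;0 0 0.25 0 0 0;0 0 0.33 0 0 0;0 0 0.33 0 0 0' 1 55;python3 -m handwheel '-0.12 -0.1 0 0 0 -0.15;-0.24 -0.21 0 0 0 -0.3;-0.36 -0.32 0 0 0 -0.45;-0.48 -0.42 0 0 0 -0.6;-0.595 -0.528 0 0 0 -0.736'; python3 -m handwheel '0 0 0 0 0 0;0 0 0 0 0 0';  python3 - <<'E'
from h import *
s=robot.read_state();print(s["tool_pos"].round(4),s["q"],(R.from_rotvec(s["orientation"]).as_matrix()).round(4))
im,d,K,T=cam("wrist"); save(im,"w2.png")
for q in ("jig","workpiece","push_stick","stop"):
    for x in robot.silhouettes("wrist",q)[:1]: print(q,x["conf"],x["rect"]);P=pts(d,K,T,x["pixels"]); np.save(q+".npy",P)
for q in ("stick_tip","guard_mouth"):
    for x in robot.tip_of("wrist",q)[:1]: print(q,x)
np.savez("w2.npz",d=d,K=K,T=T)
E
```

```text
t: 6.15
tool_pos: [0.4846, 0.4494, 0.1212]
orientation: [-2.973, -1.005, -0.012]
force: [0.5, 0.1, -0.6]
opening: 0.0217
t: 6.65
tool_pos: [0.3012, 0.2872, 0.1135]
orientation: [3.138, 0.109, -0.004]
force: [-0.2, 0.5, 1.4]
opening: 0.0215
t: 6.85
tool_pos: [0.3023, 0.2879, 0.1144]
orientation: [3.139, 0.117, -0.001]
force: [0.3, 0.5, -0.3]
opening: 0.0219
[0.3023 0.2879 0.1144] [ 6.38103053e-01 -3.11523619e-01  2.09604817e+00  6.36639419e-05
  1.35791021e+00  2.13456331e+00] [[ 9.972e-01  7.430e-02 -7.000e-04]
 [ 7.430e-02 -9.972e-01 -5.000e-04]
 [-7.000e-04  4.000e-04 -1.000e+00]]
jig 0.81 [304.8, 68.0, 207.2, 135.8]
workpiece 0.59 [311.0, 61.0, 117.4, 122.1]
push_stick 0.8 [318.7, 267.8, 57.2, 227.8]
stick_tip {'at': [157.9, 319.6], 'conf': 0.87}
```

View pics/w2.png

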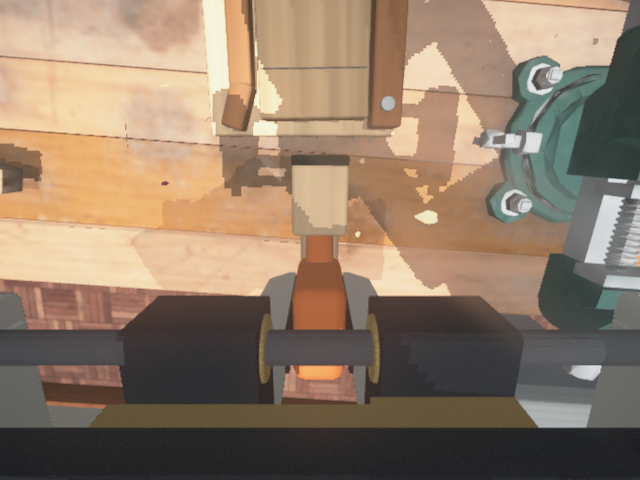

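```bash
python3 - <<'E'
import numpy as np,cv2
from h import ray,pts
Z=np.load("w2.npz");d,K,T=Z["d"],Z["K"],Z["T"]
g=lambda u,v,h:ray(u,v,K,T,h).round(4)
print("blade top corners",g(293,158,.1155),g(348,158,.1155), "d",d[165,320])
A=pts(d,K,T,np.arange(480)[:,None].repeat(640,1)<135)
off=[(261,113),(368,119)]
for u,v in off: print("off rear",g(u,v,.03))
print("fence face",g(374,5,.034),g(368.5,120,.034),"fence bolt",g(388,103,.036)); print("base nl",g(214,135,.01),"nr",g(401,135,.01))
W=np.load("workpiece.npy");Q=W[(W[:,2]>.026)&(W[:,2]<.034)]
print(np.percentile(W[:,2],[5,50,95]));print(cv2.minAreaRect((Q[:,:2]*1000).astype(np.float32)))
a=np.deg2rad(4.25);J=(Q[:,:2]-[.514,.3065])@np.array([[np.cos(a),-np.sin(a)],[np.sin(a),np.cos(a)]])
print(np.percentile(J,[0.5,99.5],axis=0))
S=np.load("push_stick.npy");Q=S[(S[:,2]>.108)&(S[:,2]<.12)]; print(cv2.minAreaRect((Q[:,:2]*1000).astype(np.float32)),Q.max(0),np.median(Q,0))
# rear edge by column
for u in (275,300,340,360):
    col=pts(d,K,T,(np.arange(640)[None]==u)&(np.arange(480)[:,None]<150)); c=col[(col[:,2]>.025)]; print(u,c[-1])
E
python3 -c "
import cv2
a=cv2.imread('pics/w2.png')[0:180,190:430];cv2.imwrite('pics/w2z.png',cv2.resize(a,None,fx=3.3,fy=3.3,interpolation=2))"
```

```text
blade top corners [0.3693 0.3058 0.1155] [0.3712 0.2797 0.1155] d 0.16152011
off rear [0.3962 0.3361 0.03  ]
off rear [0.3978 0.261  0.03  ]
fence face [0.4662 0.2653 0.034 ] [0.3968 0.2611 0.034 ] fence bolt [0.4084 0.2494 0.036 ]
base nl [0.3795 0.3749 0.01  ] nr [0.3901 0.2318 0.01  ]
[0.02837005 0.02967588 0.03091938]
((432.27496337890625, 302.3063659667969), (73.15853881835938, 75.99652862548828), 4.795870780944824)
[[-0.1179227  -0.0353863 ]
 [-0.04636091  0.03906914]]
((341.4866027832031, 291.35321044921875), (60.956424713134766, 28.06671905517578), 3.577063798904419) [0.37254731 0.30691143 0.11999346] [0.35004433 0.29177227 0.11494946]
275 [0.3938235  0.32646587 0.02760087]
300 [0.39510144 0.30877421 0.02795924]
340 [0.39789468 0.28058437 0.02758797]
360 [0.3989824  0.26641586 0.02718647]
```

View pics/w2z.png

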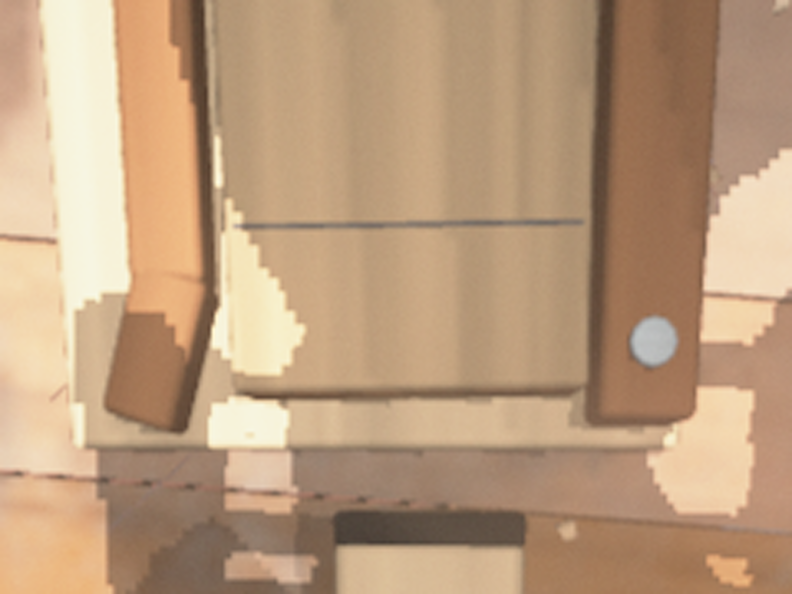

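```bash
python3 -m handwheel '0 0.001 -0.14 0 0 0;0 0.001 -0.24 0 0 0;0 0.001 -0.281 0 0 0;0 0.001 -0.281 0 0 0';python3 -m handwheel '0.02 0.0015 0 0 0 0;0.04 0.003 0 0 0 0;0.055 0.0041 0 0 0 0;0.065 0.0048 0 0 0 0'
python3 - <<'E'
from h import *
s=robot.read_state();print(s["tool_pos"].round(4),s["force"])
im,d,K,T=cam("scene"); save(im[200:400,220:460],"s3.png")
im=cv2.resize(im[200:380,240:460],None,fx=3.3,fy=3.3,interpolation=2); save(im,"s3.png")
E
```

```text
t: 7.6
tool_pos: [0.3023, 0.2882, 0.0296]
orientation: [3.137, 0.116, -0.006]
force: [-0.1, 0.2, -1.1]
opening: 0.0219
t: 8.0
tool_pos: [0.3246, 0.2913, 0.0326]
orientation: [-3.138, -0.116, -0.003]
force: [-0.1, -0.4, -1.8]
opening: 0.0217
[0.3246 0.2913 0.0326] [-0.10166833 -0.42172167 -1.82299086]
```

View pics/s3.png

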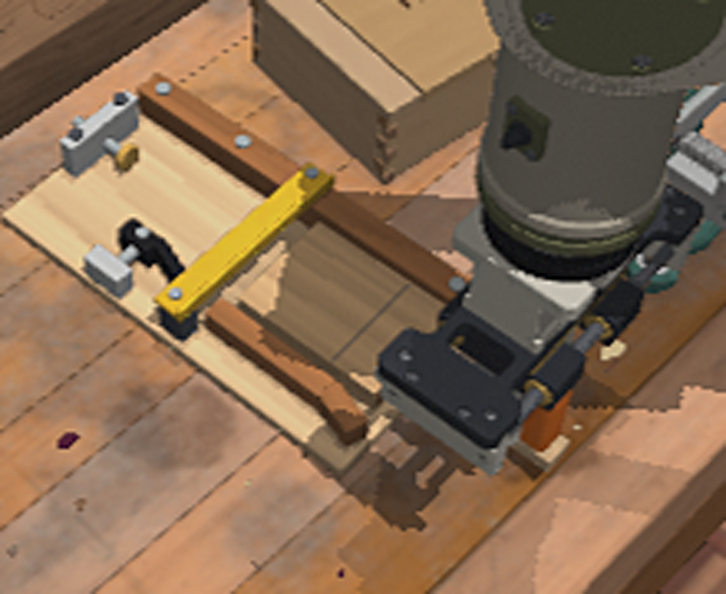

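```bash
python3 -m handwheel '0 0 0 0 0 0';python3 -m handwheel '0.01 0.0007 0 0 0 0;0.02 0.0015 0 0 0 0;0.03 0.0022 0 0 0 0;0.04 0.003 0 0 0 0;0.05 0.0037 0 0 0 0'
```

```text
t: 8.15
tool_pos: [0.3235, 0.2908, 0.0318]
orientation: [-3.139, -0.116, -0.001]
force: [0.1, 0.7, -1.3]
opening: 0.0216
t: 8.65
tool_pos: [0.3383, 0.2918, 0.0314]
orientation: [3.139, 0.116, -0.0]
force: [-0.1, -0.1, -1.1]
opening: 0.0221
```

```bash
python3 -m handwheel '0.01 0.0007 -0.003 0 0 0;0.02 0.0015 -0.005 0 0 0;0.03 0.0022 -0.005 0 0 0;0.04 0.003 -0.005 0 0 0;0.05 0.0037 -0.005 0 0 0';python3 - <<'E'
from h import *
im,d,K,T=cam("top"); im=cv2.resize(im[170:350,210:370],None,fx=3.3,fy=3.3,interpolation=2); save(im,"t4.png")
im,d,K,T=cam("wrist"); save(im[:300],"w4.png")
E
```

```text
t: 9.15
tool_pos: [0.3533, 0.2928, 0.0298]
orientation: [3.139, 0.116, -0.0]
force: [-0.6, 0.2, -1.6]
opening: 0.0217
```

View pics/w4.png

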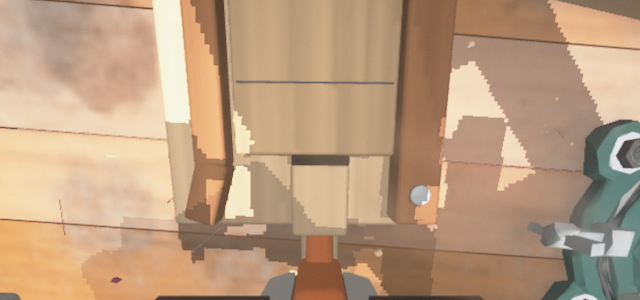

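```bash
for i in 1; do python3 -m handwheel '0.01 0.0007 0 0 0 0;0.02 0.0015 0 0 0 0;0.03 0.0022 0 0 0 0;0.04 0.003 0 0 0 0;0.05 0.0037 0 0 0 0';done;python3 -m handwheel '0.01 0.0007 0 0 0 0;0.02 0.0015 0 0 0 0;0.03 0.0022 0 0 0 0;0.04 0.003 0 0 0 0;0.05 0.0037 0 0 0 0'
```

```text
t: 9.75
tool_pos: [0.3684, 0.294, 0.0299]
orientation: [-3.139, -0.116, 0.0]
force: [-1.4, 0.4, -1.1]
opening: 0.022
t: 10.25
tool_pos: [0.3832, 0.295, 0.0299]
orientation: [3.139, 0.116, -0.001]
force: [-2.1, -0.2, 0.3]
opening: 0.0215
```

```bash
python3 -m handwheel '0.01 0.0007 0 0 0 0;0.02 0.0015 0 0 0 0;0.03 0.0022 0 0 0 0;0.04 0.003 0 0 0 0;0.05 0.0037 0 0 0 0';python3 -m handwheel '0.01 0.0007 0 0 0 0;0.02 0.0015 0 0 0 0;0.03 0.0022 0 0 0 0;0.04 0.003 0 0 0 0;0.05 0.0037 0 0 0 0';python3 - <<'E'
from h import *
im,d,K,T=cam("wrist"); save(im[:300],"w5.png")
im,d,K,T=cam("scene"); im=cv2.resize(im[200:380,240:460],None,fx=3.3,fy=3.3,interpolation=2); save(im,"s5.png")
E
```

```text
t: 10.75
tool_pos: [0.3981, 0.2961, 0.0297]
orientation: [3.139, 0.116, -0.001]
force: [-2.1, -0.7, -2.6]
opening: 0.0218
t: 11.25
tool_pos: [0.4134, 0.2973, 0.0299]
orientation: [3.139, 0.116, -0.0]
force: [-2.0, -1.6, -1.8]
opening: 0.0216
```

View pics/w5.png

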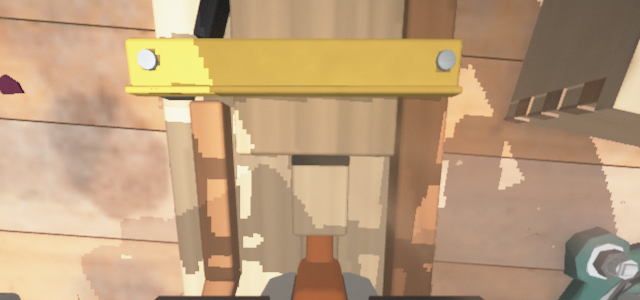

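View pics/s5.png

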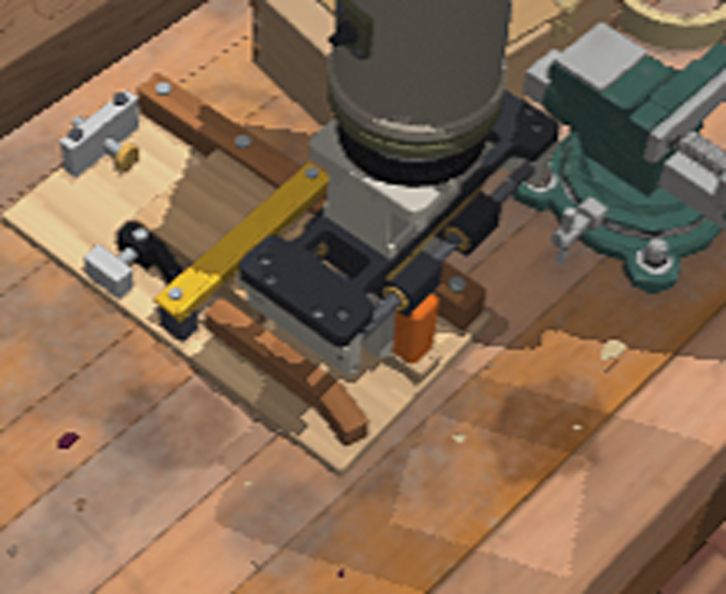

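```bash
python3 -m handwheel '0.01 0.0007 0 0 0 0;0.02 0.0015 0 0 0 0;0.03 0.0022 0 0 0 0;0.04 0.003 0 0 0 0;0.05 0.0037 0 0 0 0';python3 -m handwheel '0.006 0.0004 0 0 0 0;0.012 0.0009 0 0 0 0;0.018 0.0013 0 0 0 0;0.024 0.0018 0 0 0 0;0.03 0.0022 0 0 0 0'
```

```text
t: 11.85
tool_pos: [0.4283, 0.2984, 0.0299]
orientation: [3.139, 0.116, -0.0]
force: [-4.1, -1.4, -0.1]
opening: 0.0215
t: 12.35
tool_pos: [0.4372, 0.2991, 0.0299]
orientation: [3.139, 0.116, -0.0]
force: [-3.0, -1.9, -0.4]
opening: 0.0217
```

```bash
python3 -m handwheel '0.003 0.0002 0 0 0 0;0.006 0.0004 0 0 0 0;0.009 0.0007 0 0 0 0;0.012 0.0009 0 0 0 0';python3 -m handwheel '0.003 0.0002 0 0 0 0;0.006 0.0004 0 0 0 0;0.009 0.0007 0 0 0 0;0.012 0.0009 0 0 0 0'
```

```text
t: 12.75
tool_pos: [0.4407, 0.2993, 0.0299]
orientation: [3.139, 0.116, -0.0]
force: [-3.5, -2.0, -0.7]
opening: 0.0217
t: 13.15
tool_pos: [0.4444, 0.2996, 0.0299]
orientation: [3.139, 0.116, 0.0]
force: [-3.8, -1.7, -0.3]
opening: 0.0217
```

```bash
python3 -m handwheel '0.003 0.0002 0 0 0 0;0.006 0.0004 0 0 0 0;0.009 0.0007 0 0 0 0';python3 -m handwheel '0.0025 0.0002 0 0 0 0;0.005 0.0004 0 0 0 0'
```

```text
t: 13.45
tool_pos: [0.4471, 0.2998, 0.0299]
orientation: [3.139, 0.116, -0.0]
force: [-2.9, -2.0, -1.6]
opening: 0.0218
t: 13.65
tool_pos: [0.4485, 0.3, 0.0299]
orientation: [-3.139, -0.116, 0.0]
force: [-2.0, -1.6, -0.9]
opening: 0.0216
```

```bash
python3 -m handwheel '0.002 0.00015 0 0 0 0;0.004 0.0003 0 0 0 0';python3 -m handwheel '0.002 0.00015 0 0 0 0;0.004 0.0003 0 0 0 0'
```

```text
t: 13.85
tool_pos: [0.4497, 0.3001, 0.0299]
orientation: [3.139, 0.116, -0.0]
force: [-2.6, -1.2, -1.6]
opening: 0.0217
t: 14.05
tool_pos: [0.4509, 0.3001, 0.0299]
orientation: [3.139, 0.116, -0.0]
force: [-3.0, -1.8, -0.6]
opening: 0.0217
```

```bash
python3 -m handwheel '0.002 0.00015 0 0 0 0;0.004 0.0003 0 0 0 0'
```

```text
t: 14.25
tool_pos: [0.4521, 0.3002, 0.0299]
orientation: [3.139, 0.116, -0.0]
force: [-2.6, -0.4, -0.7]
opening: 0.0216
```

```bash
python3 -m handwheel '0.002 0.00015 0 0 0 0;0.004 0.0003 0 0 0 0'
```

```text
t: 14.45
tool_pos: [0.4534, 0.3003, 0.0299]
orientation: [3.139, 0.116, 0.0]
force: [-2.9, -1.9, -1.0]
opening: 0.0219
```

```bash
python3 -m handwheel '0.0015 0.0001 0 0 0 0;0.003 0.0002 0 0 0 0'
```

```text
t: 14.65
tool_pos: [0.4543, 0.3004, 0.0299]
orientation: [3.139, 0.116, 0.0]
force: [-2.7, -2.0, -0.7]
opening: 0.0214
```

```bash
python3 -m handwheel '0.0015 0.0001 0 0 0 0;0.003 0.0002 0 0 0 0'
```

```text
t: 14.85
tool_pos: [0.4548, 0.3005, 0.0299]
orientation: [3.139, 0.116, -0.001]
force: [-6.6, -1.5, 1.4]
opening: 0.0221
```

```bash
python3 -m handwheel '0.0015 0.0001 0 0 0 0;0.003 0.0002 0 0 0 0'
```

```text
t: 15.05
tool_pos: [0.4548, 0.3005, 0.0298]
orientation: [3.139, 0.116, -0.004]
force: [-9.6, -2.5, 4.3]
opening: 0.0217
```

```bash
python3 -m handwheel '0.0015 0.0001 0 0 0 0;0.003 0.0002 0 0 0 0'
```

```text
t: 15.25
tool_pos: [0.4549, 0.3005, 0.0296]
orientation: [3.139, 0.117, -0.006]
force: [-13.5, -1.9, 6.8]
opening: 0.0218
```

```bash
python3 -m handwheel '0 0 0.001 0 0 0;0 0 0.001 0 0 0'
```

```text
t: 15.45
tool_pos: [0.4549, 0.3005, 0.0296]
orientation: [3.139, 0.117, -0.006]
force: [-10.6, -2.1, 3.2]
opening: 0.022
```

```bash
python3 -m handwheel '0.001 0 0.0005 0 0 0;0.001 0 0.0005 0 0 0;0.001 0 0.0005 0 0 0;0.001 0 0.0005 0 0 0;0.001 0 0.0005 0 0 0'
```

```text
t: 15.95
tool_pos: [0.4549, 0.3005, 0.0297]
orientation: [3.139, 0.117, -0.007]
force: [-11.4, -1.5, 3.6]
opening: 0.0218
```

```bash
python3 -m handwheel '0 0 0 0 0 0;0 0 0 0 0 0;0 0 0 0 0 0;0 0 0 0 0 0;0 0 0 0 0 0'
```

```text
t: 16.45
tool_pos: [0.4549, 0.3005, 0.0297]
orientation: [3.139, 0.117, -0.007]
force: [-12.8, -2.6, 3.4]
opening: 0.0218
```

```bash
python3 -m handwheel '0 0 0 0 0 0;0 0 0 0 0 0;0 0 0 0 0 0;0 0 0 0 0 0;0 0 0 0 0 0'
```

```text
t: 16.95
tool_pos: [0.4549, 0.3005, 0.0297]
orientation: [3.139, 0.117, -0.007]
force: [-11.2, -2.0, 3.9]
opening: 0.0219
```

```bash
python3 -m handwheel '0.001 0 0.0002 0 0 0;0.001 0 0.0002 0 0 0;0.001 0 0.0002 0 0 0;0.001 0 0.0002 0 0 0;0.001 0 0.0002 0 0 0'
```

```text
t: 17.45
tool_pos: [0.4549, 0.3005, 0.0297]
orientation: [3.139, 0.117, -0.008]
force: [-13.7, -1.4, 4.7]
opening: 0.0216
```

```bash
python3 -m handwheel '0 0 0 0 0 0;0 0 0 0 0 0;0 0 0 0 0 0;0 0 0 0 0 0;0 0 0 0 0 0'; python3 -m handwheel '0 0 0 0 0 0;0 0 0 0 0 0'
python3 - <<'E'
from h import *
im,d,K,T=cam("wrist"); save(im[:300],"w6.png")
im,d,K,T=cam("scene"); im=cv2.resize(im[200:380,240:460],None,fx=3.3,fy=3.3,interpolation=2); save(im,"s6.png")
E
```

```text
t: 17.95
tool_pos: [0.4549, 0.3005, 0.0297]
orientation: [3.139, 0.117, -0.008]
force: [-13.0, -2.5, 3.4]
opening: 0.0219
t: 18.15
tool_pos: [0.4549, 0.3005, 0.0297]
orientation: [3.139, 0.117, -0.008]
force: [-12.8, -1.2, 4.7]
opening: 0.0218
```

View pics/w6.png

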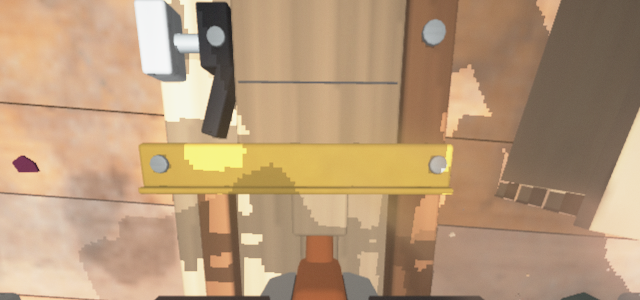

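View pics/s6.png

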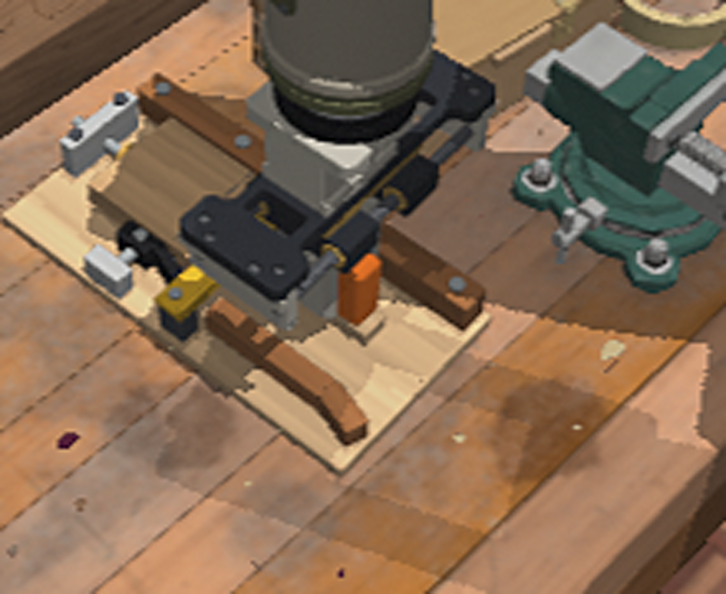

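```bash
python3 -m handwheel '-0.01 -0.0007 0 0 0 0;-0.05 -0.0037 0 0 0 0;-0.12 -0.009 0 0 0 0;-0.19 -0.0141 0 0 0 0;-0.26 -0.0193 0 0 0 0'; python3 -m handwheel '0 0 0 0 0 0;0 0 0.1 0 0 0;0 0 0.22 0 0 0;0 0 0.3 0 0 0;0 0 0.3 0 0 0'
```

```text
t: 18.75
tool_pos: [0.379, 0.295, 0.0308]
orientation: [-3.139, -0.116, -0.003]
force: [0.1, -1.0, -0.9]
opening: 0.0218
t: 19.25
tool_pos: [0.3828, 0.2967, 0.1253]
orientation: [-3.135, -0.116, -0.013]
force: [-0.6, -0.0, -1.3]
opening: 0.0218
```

```bash
python3 -m handwheel '0.07 0.1 0 0 0 0.15;0.14 0.2 0 0 0 0.3;0.2 0.3 0 0 0 0.45;0.27 0.4 0 0 0 0.6;0.335 0.505 0 0 0 0.736'; python3 -m handwheel '0 0 0 0 0 0;0 0 0 0 0 0;0 0 0 0 0 0'
python3 - <<'E'
from h import *
s=robot.read_state();print(s["tool_pos"].round(4),s["force"],(R.from_rotvec(s["orientation"]).as_matrix()).round(4))
im,d,K,T=cam("wrist"); save(im,"w7.png")
im,d,K,T=cam("scene"); im=cv2.resize(im[200:380,200:440],None,fx=3.3,fy=3.3,interpolation=2); save(im,"s7.png")
E
```

```text
t: 19.75
tool_pos: [0.4807, 0.4471, 0.1185]
orientation: [2.973, 1.013, -0.001]
force: [1.4, 0.6, -0.7]
opening: 0.022
t: 20.05
tool_pos: [0.4795, 0.4454, 0.1194]
orientation: [2.976, 1.004, -0.002]
force: [0.1, -0.4, -2.0]
opening: 0.0216
[0.4795 0.4454 0.1194] [ 0.11136767 -0.43769832 -2.00316629] [[ 7.956e-01  6.058e-01 -1.000e-03]
 [ 6.058e-01 -7.956e-01 -1.000e-03]
 [-1.400e-03  2.000e-04 -1.000e+00]]
```

View pics/s7.png

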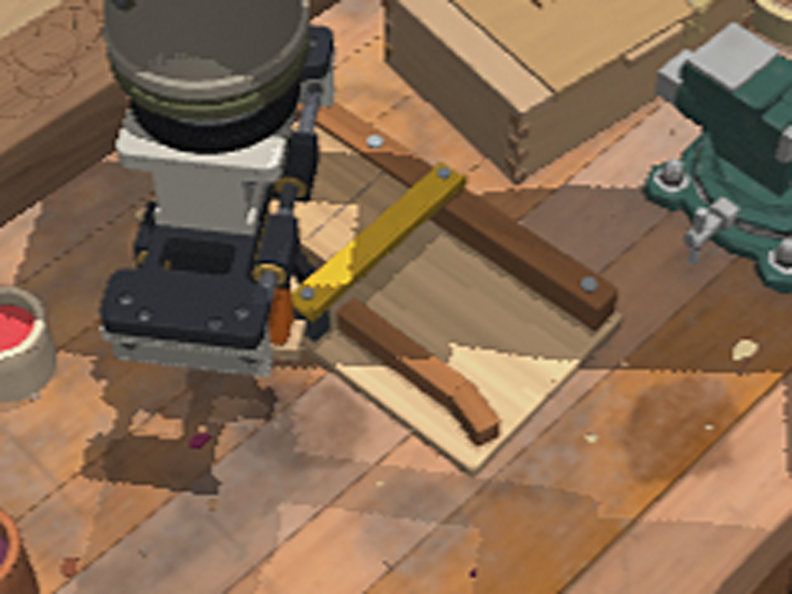

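View pics/w7.png

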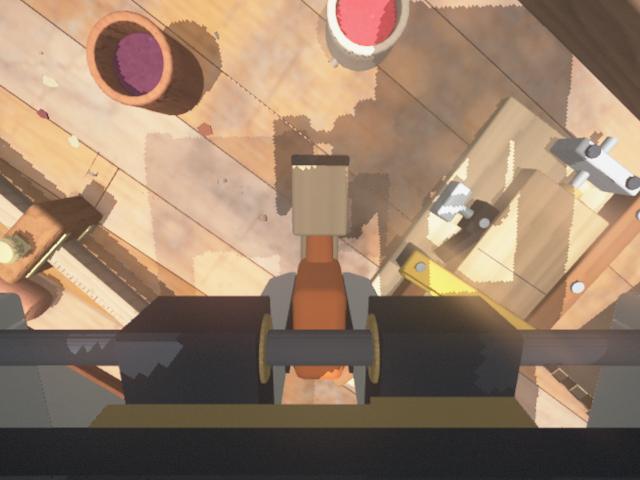

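```bash
python3 -m handwheel '0.003 0.006 -0.12 0 0 0;0.003 0.006 -0.22 0 0 0;0.003 0.006 -0.29 0 0 0;0.003 0.006 -0.325 0 0 0;0.003 0.006 -0.325 0 0 0'; python3 -m handwheel '0 0 0 0 0 0;0 0 0 0 0 0'
```

```text
t: 20.65
tool_pos: [0.4798, 0.4469, 0.0217]
orientation: [2.976, 1.005, -0.004]
force: [0.4, -0.3, -2.2]
opening: 0.0216
t: 20.85
tool_pos: [0.4821, 0.449, 0.0252]
orientation: [-2.975, -1.006, -0.005]
force: [0.0, 0.4, -1.1]
opening: 0.0216
```

```bash
python3 -m handwheel '0 0 0 0 0 0;0 0 0 0 0 0;0 0 0 0 0 0'; python3 -m handwheel '0 0 -0.01 0 0 0;0 0 -0.018 0 0 0;0 0 -0.018 0 0 0;0 0 -0.018 0 0 0'
```

```text
t: 21.15
tool_pos: [0.4812, 0.4483, 0.0235]
orientation: [-2.976, -1.006, -0.001]
force: [0.1, 0.7, -1.8]
opening: 0.0225
t: 21.55
tool_pos: [0.4807, 0.4479, 0.0172]
orientation: [2.976, 1.006, -0.001]
force: [0.3, 0.7, -0.7]
opening: 0.0216
```

```bash
python3 -m handwheel '0 0 0 0 0 0;0 0 -0.002 0 0 0;0 0 -0.002 0 0 0'
```

```text
t: 21.85
tool_pos: [0.4809, 0.4481, 0.0171]
orientation: [-2.976, -1.006, -0.0]
force: [-1.5, -1.1, 0.9]
opening: 0.0218
```

```bash
python3 -m handwheel '0 0 0 0 0 0;0 0 0 0 0 0;0 0 0 0 0 0;0 0 0 0 0 0' -0.2 20; python3 -m handwheel '0 0 0.05 0 0 0;0 0 0.15 0 0 0;0 0 0.3 0 0 0;0 0 0.45 0 0 0;0 0 0.6 0 0 0'; python3 -m handwheel '-0.1 0 0.2 0 0 0;-0.2 -0.1 0.2 0 0 0;-0.3 -0.2 0.2 0 0 0;-0.4 -0.3 0.2 0 0 0;-0.4 -0.5 0.2 0 0 0';  python3 -m handwheel '0 -0.17 0 0 0 0;0 -0.34 0 0 0 0;0 -0.5 0 0 0 0;0 -0.66 0 0 0 0;0 -0.66 0 0 0 0';python3 - <<'E'
from h import *
im,d,K,T=cam("top"); save(cv2.resize(im[170:350,130:370],None,fx=3.3,fy=3.3,interpolation=2),"t8.png")
x=robot.silhouettes("top","push_stick")[0];P=pts(d,K,T,x["pixels"]);print(x["conf"],np.percentile(P[:,2],[5,50,95]),P.mean(0))
x=robot.silhouettes("top","workpiece")[0];P=pts(d,K,T,x["pixels"]);print(x["conf"],P.mean(0))
im,d,K,T=cam("scene"); save(cv2.resize(im[190:400,150:440],None,fx=2.7,fy=2.7,interpolation=2),"s8.png")
E
```

```text
t: 22.25
tool_pos: [0.4809, 0.4481, 0.017]
orientation: [-2.976, -1.006, -0.0]
force: [-0.3, 0.5, -0.0]
opening: 0.0488
t: 22.75
tool_pos: [0.4808, 0.448, 0.2001]
orientation: [-2.976, -1.006, -0.001]
force: [0.7, 1.0, 1.0]
opening: 0.0557
t: 23.25
tool_pos: [0.3581, 0.3087, 0.2584]
orientation: [-2.972, -1.012, -0.003]
force: [1.7, -0.6, 0.4]
opening: 0.0559
t: 23.75
tool_pos: [0.3613, 0.1051, 0.2584]
orientation: [2.978, 0.994, 0.004]
force: [-0.1, 0.9, 0.9]
opening: 0.0557
0.79 [0.00946129 0.02116983 0.06374487] [0.49393889 0.45783701 0.03504956]
0.9 [0.57876977 0.3107835  0.02970187]
```

View pics/t8.png

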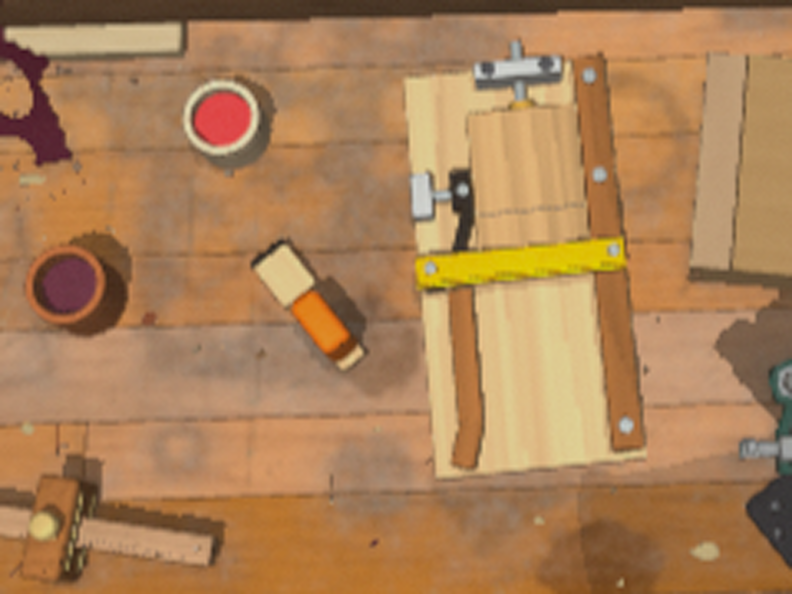

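View pics/s8.png

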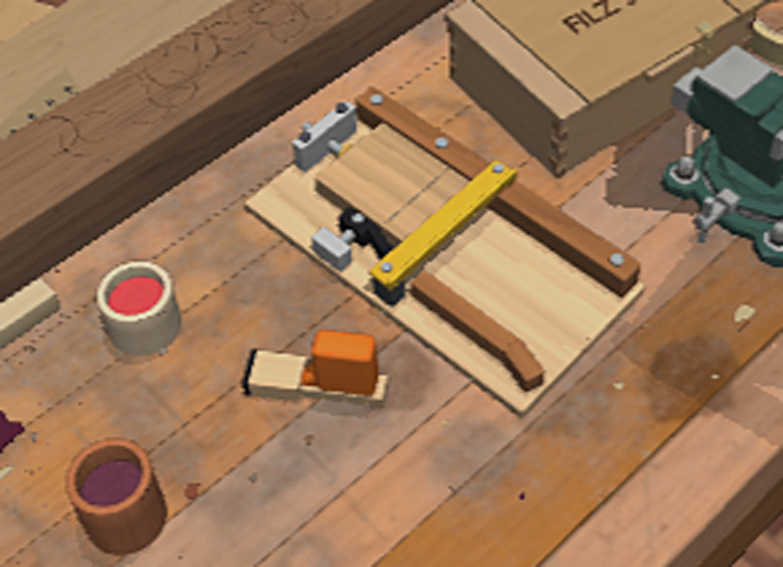

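```bash
python3 -m handwheel '0 0 0 0 0 0;0 0 0 0 0 0;0 0 0 0 0 0'; python3 -c "
from plant import robot
print(robot.close_job())"
```

```text
t: 24.25
tool_pos: [0.3607, 0.1109, 0.2568]
orientation: [-2.975, -1.009, 0.001]
force: [0.0, -0.4, 0.5]
opening: 0.0558
the job is handed in; nothing more can be done
None
```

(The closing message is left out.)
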